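Date check: sort sealed spice jars and show the doubtful one to the label camera

TASK

Sort the three spice jars by the colour of their date seals: set the green-sealed one (in date) fully down in the free well of the green caddy and the red-sealed one (out of date) fully down in the free well of the red caddy. Take the yellow-sealed one (doubtful) by its black lid and hold it up to the label camera so that its white back label (at the foot of the seal strip) faces the lens squarely, centred in its view, 15 cm in front of the glass, lid towards the top of the picture; finish while holding it there still in the air. Do not drop or knock over a jar, and leave the camera and the other things as they are.

Things in the scene. Friction and masses are not known exactly. Their poses are not given: they have to be found in the camera images.
- jar_green: One of three like spice jars on the left: 45 mm wide, 105 tall, about 0.06 kg; black lid 45 wide, 84 to 105 mm up. Green date seal: green dot on the lid, strip from it over the lid's edge down to the white back label (bar code and date); the green front label is on the other side. Jars about 90 mm apart. Origin: centre of underside; z up; x from the axis out through the back label.
- jar_red: One of three like spice jars on the left: 45 mm wide, 105 tall, about 0.06 kg; black lid 45 wide, 84 to 105 mm up. Red date seal: red dot on the lid, strip from it over the lid's edge down to the white back label (bar code and date); the green front label is on the other side. Jars about 90 mm apart. Origin: centre of underside; z up; x from the axis out through the back label.
- jar_yellow: One of three like spice jars on the left: 45 mm wide, 105 tall, about 0.06 kg; black lid 45 wide, 84 to 105 mm up. Yellow date seal: yellow dot on the lid, strip from it over the lid's edge down to the white back label (bar code and date); the green front label is on the other side. Jars about 90 mm apart. Origin: centre of underside; z up; x from the axis out through the back label.
- jar_yellow_label (a point): Centre of the yellow jar's white back label: on the jar's side, 22.9 mm from the jar's axis along the jar's x, 40 mm above its base.
- jar_yellow_middle (a point): Point on the yellow jar's axis, 40 mm above its base, behind the label's centre.
- caddy_green: Green plastic jar caddy, fixed, on the right, its length across the table: base plate 140 x 68 mm, 8 thick, with two round cups 74 mm apart; cup 49 mm wide inside, flaring to 55 at the mouth, wall 4, mouth 38 mm above the table. Origin: centre of underside; x along its length. The cup (well) at x = +37 mm (wall side) holds a salt shaker; the one at x = -37 mm is free.
- caddy_red: Red plastic jar caddy, fixed, on the right, its length across the table: base plate 140 x 68 mm, 8 thick, with two round cups 74 mm apart; cup 49 mm wide inside, flaring to 55 at the mouth, wall 4, mouth 38 mm above the table. Origin: centre of underside; x along its length. The cup (well) at x = +37 mm (wall side) holds a gold-lidded jar; the one at x = -37 mm is free.
- caddy_green_seat (a point): Centre of the floor of the green caddy's free well, 8 mm above the table; z up.
- caddy_red_seat (a point): Centre of the floor of the red caddy's free well, 8 mm above the table; z up.
- lens (a point): Centre of the lens glass of the label camera: grey head (46 x 52 x 44 mm, reaching 70 mm behind the glass) on a steel post 383 mm tall with a dark round foot 110 mm wide, fixed, far right. Glass about 315 mm above the table. -x is the line of sight, towards the robot and down by 21 to 39 degrees; y level; z the picture's upward direction. The tilt is stiff; leave it so.
- tub_back: Open cream tub, fixed, between the jars and the caddies, 212 x 274 mm, rim 137 mm above the table; kitchen things stand in it (all below the rim). Origin: centre of underside.
- tub_white: Long open cream tub, fixed, beyond the jars and left of the camera, 307 x 149 mm, rim 127 mm above the table. Origin: centre of underside.
- shaker: Salt shaker with grey cap, 44 mm wide, 90 mm tall, standing in the green caddy's other well (top 98 mm above the table). Origin: centre of its underside.
- jar_gold: Gold-lidded spice jar, 42 mm wide, 96 mm tall, standing in the red caddy's other well (top 104 mm above the table). Origin: centre of its underside.
- tin_blue: Blue and gold tin, 57 mm wide, 72 mm tall, beside the camera, between the caddies and its foot. Origin: centre of its underside.
- onion: Onion, 68 mm wide, 71 mm tall, beyond the jars at the left edge. Origin: centre of its underside.

How it is judged:
By the outcome, as a careful person would: the job done as asked, in the order asked, and still so for the second after the job is handed in, while the arm keeps its last pose, push and grip.
It also fails if it takes over 72 s, if anything falls off the work surface, if the arm or the gripper's body presses on something with over 40 N, if the wrist force passes 120 N, or if a joint passes its speed limit or range.

ROBOT

A 6-joint arm with a two-finger parallel gripper is mounted at the origin on a cart in front of the work surface, level with it; the furniture and walls round the work are solid. World frame = base frame: x ahead of the robot, y to its left, z up, the work surface at z = 0. Lengths are in m, angles in rad, forces in N, time in s.
With the tool pointing down it reaches from about 0.3 to 0.875 m from the base axis. Payload 6.4 kg.
Tool frame: the origin (TCP) lies between the finger pads, 19 mm behind the fingertips; this is the grasp point; z points along the fingers, y is the line along which they close (so a half turn about z gives the same grasp; the last joint's range is limited). The gripper opens to 85 mm and grips with 20 to 120 N. Pads are 22 mm wide; open, the fingers measure 114 mm over their backs; the gripper's body (76 mm by 85 mm) begins 54 mm behind the grasp point. The pads swing forward as they close: fully open they stand 13 mm farther back than shut.
Start: joints at [0.927, 0.181, 1.607, -0, 1.354, -0.206], TCP at [0.244, 0.521, 0.25] pointing down, gripper open.
Joint ranges: [-2.99, 2.99], [-0.89, 2.07], [0.3, 2.58], [-1.14, 4.28], [0, 2.63], [-3.12, 3.12]. Speed limits (rad/s): [2.57, 2.57, 3.01, 3.14, 3.14, 3.14].

INTERFACE

Orientations are given as a unit quaternion [w, x, y, z].
In Python, from bench import ctrl gives the robot as it stands.
- The arm moves only by the shell command python3 jog.py 'ROWS'. ROWS is a JSON list of rows, 1 to 10 of them, each of 7 numbers: dx, dy, dz in m, then a rotation vector rx, ry, rz in rad, then the opening from 0.0 (shut) to 1.0 (fully open); each row is the pose to reach, as a shift and turn from the pose commanded when the command began, along the tool's axes at that moment; what a row does not reach only later rows make up. A row lasts 1/8 s, in which the tool goes at most 0.0625 m and 0.188 rad, less where a joint would pass 70% of its speed; a pose out of reach is approached as far as the arm can. The fingers move at their own pace and stop on an object; the grip force is fixed at half the most. Time passes only in rows, so rows that do not move let the fingers close. It prints the time, the measured TCP pose, the force, the opening and the grip force at its end.
- ctrl.get_obs(): the state, without advancing time (a new reading comes with each control period).
- ctrl.camera(name): name is "scene" or "top" or "wrist"; returns the picture (420x560x3 uint8, blue, green, red); there is no depth.
- ctrl.camera_params(name): a dict with "fovy" (degrees; the focal length in pixels is half the picture's height over the tangent of half this angle, whatever the lens; pixels are square), "cx", "cy" (the principal point, pixels), "view" (4x4, takes a point from world to camera coordinates). Camera axes: x right, y up, looking along -z (the intrinsics and any distortion apply to the point x, -y, -z); pixel columns grow to the right and rows downward; lengths in m; the calibration is good to about 2 mm. A picture is of the moment at which its call begins: read the wrist's pose just before it. camera_params takes no time and is no camera call; for the wrist camera it gives the pose at the moment of the call.
- ctrl.hand_in(): hands the job in; it is judged then, once.
The state is a dict: "time_s": time; "q": joint angles; "dq": joint speeds; "joint_efforts": joint torques, N m; "eef_pos": TCP position; "eef_rot": TCP orientation; "wrist_force": force on the tool from outside, world axes, zero at the start; "torque": the same for the moment, N m; "opening": opening from 0.0 (shut) to 1.0 (fully open); "grasp_force": force on a finger pad.
Only numpy, scipy, OpenCV 4.12 (cv2) and the standard library are available. Lean on these libraries where they do the work, as an engineer would, in place of code of your own. Each camera call takes 0.05 s, during which the arm holds its last target. There are 200 camera calls.

## Working session

There is one attempt and no reset: what is moved stays moved. The work goes in short steps, Python scripts to look and compute and a shell command to move; the robot and the scene stay as the last step left them, time stands still between calls to the robot, and variables do not carry over. Pictures are saved under pics/ and viewed, at most 10 in all, crops included, and the job is handed in when it is done.

```bash
ls; mkdir -p pics; python3 - <<'E'
from bench import ctrl
import cv2,numpy as np
for n in ("scene","top","wrist"):
    p=ctrl.camera_params(n); print(n,p['fovy'],p['cx'],p['cy'],{k:v for k,v in p.items() if k not in('view','fovy','cx','cy')}); print(np.round(p['view'],4).tolist())
    cv2.imwrite(f"pics/{n}0.png",ctrl.camera(n))
o=ctrl.get_obs();print(o)
E
```

```text
bench.py
jog.py
pics
scene 49.6831702985203 275.13910508040357 204.56996148396695 {}
[[0.8128, -0.5824, -0.0139, -0.4334], [0.4596, 0.6264, 0.6296, -0.3812], [-0.3579, -0.5181, 0.7768, -1.1337], [0.0, 0.0, 0.0, 1.0]]
top 49.145891087099656 281.2222594445594 206.3101818773223 {}
[[0.0288, -0.9996, 0.0035, 0.0285], [0.9838, 0.029, 0.1769, -0.5681], [-0.177, -0.0016, 0.9842, -1.2332], [0.0, 0.0, 0.0, 1.0]]
wrist 69.0094312663357 282.24072604745203 207.43377599839795 {}
[[0.4227, 0.9063, -0.0014, -0.5735], [-0.867, 0.4039, -0.292, 0.0387], [-0.2641, 0.1246, 0.9564, -0.3787], [0.0, 0.0, 0.0, 1.0]]
{'time_s': 0.15, 'q': array([ 9.26709220e-01,  1.81424198e-01,  1.60774842e+00,  2.27392024e-05,
        1.35380660e+00, -2.06278040e-01]), 'dq': array([ 0.00224241, -0.00097819, -0.00348092,  0.00257088, -0.00060105,
        0.00055733]), 'joint_efforts': array([ 6.28937360e-04, -4.45263934e+01, -3.51694000e+01, -3.77824490e-04,
        5.87672519e-03,  2.27182881e-05]), 'eef_pos': array([0.24350342, 0.52046635, 0.24927528]), 'eef_rot': array([-2.96081621e-04,  2.17162774e-01,  9.76135159e-01, -6.26972925e-04]), 'wrist_force': array([0.43239838, 0.97190309, 0.27134104]), 'torque': array([ 0.04638251,  0.01885754, -0.00614613]), 'grasp_force': 0.0, 'opening': 0.9982920229929984}
```

```bash
python3 -c "
import cv2,numpy as np
a=cv2.imread('pics/scene0.png');b=cv2.imread('pics/top0.png');print(a.shape)
cv2.imwrite('pics/s.png',cv2.resize(a,(784,588)));cv2.imwrite('pics/t.png',cv2.resize(b,(784,588)))"
```

```text
(420, 560, 3)
```
View pics/top0.png

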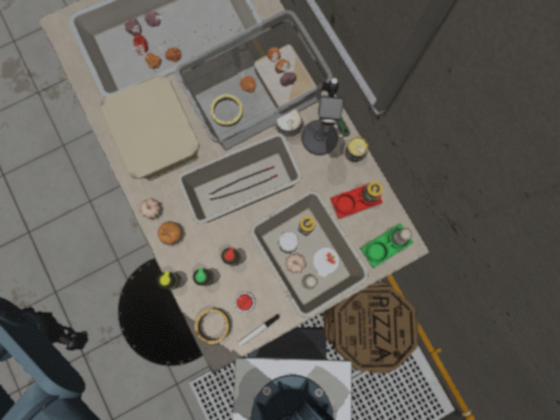

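View pics/scene0.png

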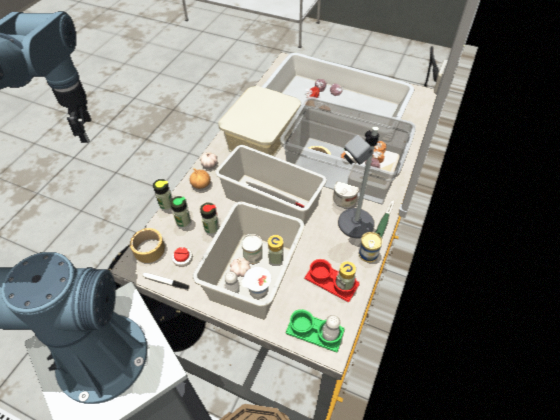

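Top view: jars yellow (166,280), green (202,276), red (231,256); free wells red (344,203), green (377,250); camera head (330,105). The scene view agrees: jars (162,190), (180,205), (208,215), camera head (357,150).

View pics/wrist0.png

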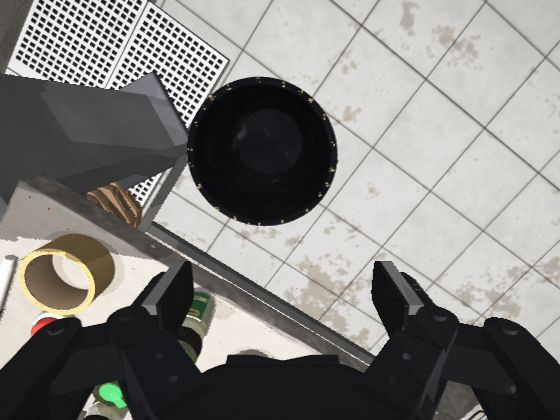

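```bash
cat > h.py <<'E'
import cv2,numpy as np
from bench import ctrl
from scipy.spatial.transform import Rotation as R
def params(n):
    p=ctrl.camera_params(n); f=210/np.tan(np.radians(p['fovy'])/2)
    return f,p['cx'],p['cy'],np.array(p['view'])
def ray(P,uv):
    f,cx,cy,V=P; d=np.array([(uv[0]-cx)/f,-(uv[1]-cy)/f,-1.])
    Rm=V[:3,:3]; return -Rm.T@V[:3,3], Rm.T@d/np.linalg.norm(d)
def plane(P,uv,z):
    o,d=ray(P,uv); return o+d*(z-o[2])/d[2]
def proj(P,X):
    f,cx,cy,V=P; c=V[:3,:3]@X+V[:3,3]; return np.array([cx-f*c[0]/c[2],cy+f*c[1]/c[2]])
def tri(rs):
    A=np.zeros((3,3));b=np.zeros(3)
    for o,d in rs: M=np.eye(3)-np.outer(d,d);A+=M;b+=M@o
    x=np.linalg.solve(A,b); return x,[np.linalg.norm(np.cross(x-o,d)) for o,d in rs]
def blobs(img,lo,hi,mn=6):
    hsv=cv2.cvtColor(img,cv2.COLOR_BGR2HSV); lo=np.array(lo);hi=np.array(hi)
    m=cv2.inRange(hsv,lo,hi) if lo[0]<=hi[0] else cv2.inRange(hsv,np.array([lo[0],*lo[1:]]),np.array([179,*hi[1:]]))|cv2.inRange(hsv,np.array([0,*lo[1:]]),hi)
    n,_,s,c=cv2.connectedComponentsWithStats(m); return [(s[i].tolist(),c[i].round(1).tolist()) for i in range(1,n) if s[i][4]>=mn],m
COL=dict(green=([50,120,60],[75,255,255]),red=([172,150,80],[6,255,255]),yellow=([24,130,110],[34,255,255]))
def rel(pos,quat_R,tp,tq_wxyz):
    """shift, rotvec in tool axes from the tool pose tp,tq to target pos,R"""
    T=R.from_quat(tq_wxyz,scalar_first=True); return T.inv().apply(pos-tp),(T.inv()*quat_R).as_rotvec()
E
python3 - <<'E'
from h import *
for n in("top","scene","wrist"):
    im=cv2.imread(f'pics/{n}0.png');P=params(n)
    for c,(lo,hi) in COL.items():
        for s,cc in blobs(im,lo,hi)[0]: print(n,c,s,cc,plane(P,cc,.105).round(3))
E
```

```text
top green [362, 225, 50, 42, 806] [382.6, 247.4] [ 0.455 -0.225  0.105]
top green [196, 269, 10, 13, 94] [200.2, 275.5] [0.368 0.25  0.105]
top red [135, 35, 11, 14, 86] [139.8, 40.4] [1.027 0.463 0.105]
top red [332, 186, 50, 32, 752] [351.4, 202.3] [ 0.574 -0.143  0.105]
top red [225, 248, 9, 13, 90] [229.3, 254.3] [0.425 0.177 0.105]
top red [238, 295, 14, 14, 152] [244.3, 301.8] [0.304 0.133 0.105]
top yellow [160, 272, 10, 13, 100] [164.8, 278.6] [0.357 0.342 0.105]
scene green [173, 197, 12, 8, 64] [178.2, 200.8] [0.369 0.25  0.105]
scene green [286, 310, 58, 42, 1096] [310.9, 329.8] [ 0.435 -0.283  0.105]
scene red [311, 87, 8, 10, 59] [315.0, 91.5] [1.006 0.412 0.105]
scene red [296, 203, 7, 4, 10] [299.0, 204.5] [0.642 0.032 0.105]
scene red [203, 205, 12, 7, 62] [208.0, 207.6] [0.426 0.177 0.105]
scene red [174, 248, 15, 13, 149] [181.0, 254.2] [0.288 0.082 0.105]
scene red [305, 260, 54, 42, 916] [328.3, 279.2] [ 0.554 -0.204  0.105]
scene yellow [155, 181, 12, 7, 63] [160.2, 183.6] [0.357 0.341 0.105]
scene yellow [269, 235, 13, 12, 74] [275.1, 241.3] [ 0.513 -0.031  0.105]
scene yellow [341, 262, 14, 13, 78] [347.1, 268.9] [ 0.612 -0.209  0.105]
wrist green [191, 300, 15, 18, 125] [198.7, 306.4] [0.31  0.395 0.105]
wrist green [99, 384, 28, 24, 407] [112.0, 394.1] [0.368 0.249 0.105]
wrist red [31, 317, 26, 19, 168] [41.6, 323.9] [0.259 0.237 0.105]
```

Wrist view at the start: mostly floor, with the green seal dot at (112,394) at lower left. Seal dots agree across the views to about 1 mm. I'll zoom on the jars and caddies.

```bash
python3 - <<'E'
import cv2,numpy as np
t=cv2.imread('pics/top0.png');s=cv2.imread('pics/scene0.png')
z=lambda a,x,y,w,h,k:cv2.resize(a[y:y+h,x:x+w],(w*k,h*k),interpolation=cv2.INTER_CUBIC)
A=z(t,145,235,110,70,3);B=z(s,140,165,90,80,4)
C=z(t,315,170,110,110,3);D=z(s,300,110,120,80,3)
o=np.zeros((600,800,3),np.uint8)
for im,x,y in((A,0,0),(B,0,250),(C,400,0),(D,400,340)):
    h=min(im.shape[0],600-y);w=min(im.shape[1],800-x);o[y:y+h,x:x+w]=im[:h,:w]
cv2.imwrite('pics/crop1.png',o)
E
```

```text
(no output)
```

View pics/crop1.png

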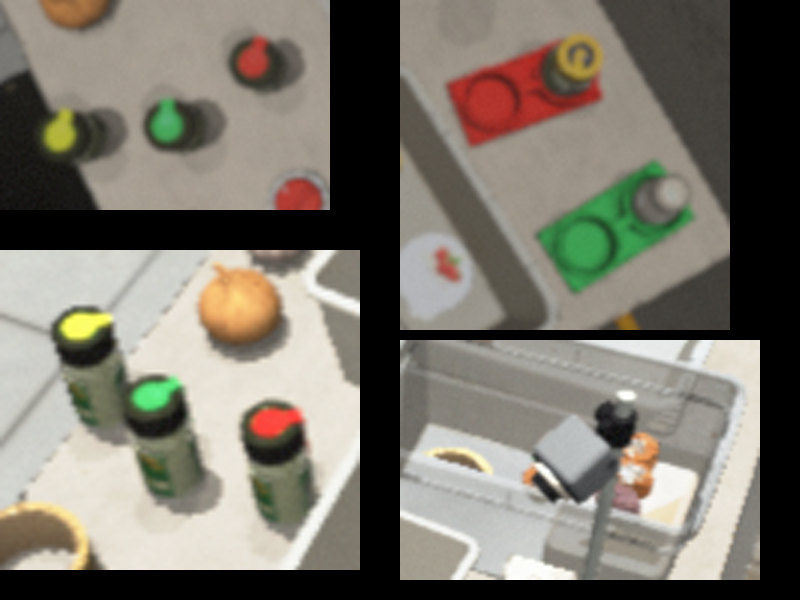

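The crop shows the seal strips all running up in the top view (labels face away from the robot, +x) with red turned slightly right. The free wells are at top pixels (345,204) for red and (377,252) for green, and the camera head's lens barrel points lower-left in the scene view. Next I work out the wells and green jar numbers.

```bash
cat >> h.py <<'E'
def caddy(P,im,c):
    """mask of the caddy plate -> min area rect corners on z=0.008"""
    lo,hi=COL[c]; lo=[lo[0],120,50]; b,m=blobs(im,lo,hi,300)
    n,l,s,cc=cv2.connectedComponentsWithStats(m); i=1+np.argmax(s[1:,4])
    pts=cv2.findContours((l==i).astype(np.uint8),0,1)[0][0]
    return cv2.boxPoints(cv2.minAreaRect(pts))
E
python3 - <<'E'
from h import *
T=params('top');S=params('scene');im=cv2.imread('pics/top0.png')
for c in('red','green'):
    b=caddy(T,im,c); w=np.array([plane(T,u,.008)[:2] for u in b]); print(c,b.round(1).tolist(),w.round(3).tolist(),[np.linalg.norm(w[i]-w[i-1]).round(3) for i in range(4)],w.mean(0).round(3))
print('well r',plane(T,(345,204.3),.038),plane(T,(376.7,251.7),.038))
print('gold',plane(T,(315+178/3,170+57/3),.104),'shaker',plane(T,(315+270/3,170+193/3),.098))
# scene lens barrel end approx
print(tri([ray(S,(300+545/3-133,110+(483-340)/3)),ray(T,(330,105))]))
for c in('green','red','yellow'):
  for n,P in(('top',T),('scene',S)):
    lo,hi=COL[c];im=cv2.imread(f'pics/{n}0.png');_,m=blobs(im,lo,hi)
    x0,y0,x1,y1=(145,235,245,290) if n=='top' else (140,165,225,220)
    v,u=np.nonzero(m[y0:y1,x0:x1]); W=np.array([plane(P,(a+x0,b+y0),.105)[:2] for a,b in zip(u,v)])
    e,d=np.linalg.eigh(np.cov(W.T)); k=d[:,1]*np.sign(d[0,1]); q=(W-W.mean(0))@k
    print(c,n,W.mean(0).round(4),'yaw',np.degrees(np.arctan2(k[1],k[0])).round(1),q.min().round(3),q.max().round(3),np.sqrt(e))
E
```

```text
red [[329.79998779296875, 197.10000610351562], [374.29998779296875, 180.6999969482422], [382.29998779296875, 202.1999969482422], [337.79998779296875, 218.6999969482422]] [[0.606, -0.095], [0.659, -0.225], [0.595, -0.247], [0.543, -0.119]] [np.float64(0.067), np.float64(0.14), np.float64(0.067), np.float64(0.139)] [ 0.601 -0.171]
green [[360.8999938964844, 247.6999969482422], [399.8999938964844, 223.3000030517578], [411.79998779296875, 242.3000030517578], [372.79998779296875, 266.70001220703125]] [[0.462, -0.185], [0.535, -0.297], [0.481, -0.33], [0.409, -0.219]] [np.float64(0.063), np.float64(0.134), np.float64(0.063), np.float64(0.133)] [ 0.472 -0.258]
well r [ 0.58036568 -0.13499708  0.038     ] [ 0.44912394 -0.22357345  0.038     ]
gold [ 0.61223857 -0.20474764  0.104     ] shaker [ 0.49239557 -0.28682175  0.098     ]
(array([ 0.74345244, -0.05436806,  0.31356624]), [np.float64(0.01664573257623481), np.float64(0.016645732576234428)])
green top [0.3682 0.2505] yaw 6.2 -0.015 0.017 [0.00619429 0.00847324]
green scene [0.3689 0.25  ] yaw -9.1 -0.015 0.017 [0.00680481 0.00850656]
red top [0.4252 0.1774] yaw -16.3 -0.015 0.018 [0.00590973 0.00868961]
red scene [0.4258 0.1768] yaw -12.9 -0.016 0.017 [0.00608945 0.00884832]
yellow top [0.3575 0.3419] yaw -12.4 -0.015 0.018 [0.00634171 0.00871514]
yellow scene [0.3565 0.3394] yaw 83.2 -0.141 0.017 [0.00891638 0.01930968]
```

```bash
cat >> h.py <<'E'
def down(yaw):  # tool z down, tool y at yaw (deg)
    y=np.array([np.cos(np.radians(yaw)),np.sin(np.radians(yaw)),0]);z=np.array([0,0,-1.]);return R.from_matrix(np.c_[np.cross(y,z),y,z])
def go(*tg):  # targets (x,y,z,yaw) -> rows relative to the current pose
    o=ctrl.get_obs()
    for t in tg:
        r=t[3] if isinstance(t[3],R) else down(t[3])
        d,v=rel(np.array(t[:3]),r,o['eef_pos'],o['eef_rot']); print(d.round(4).tolist(),v.round(4).tolist(),'rows',np.ceil(np.linalg.norm(d)/.0625),np.ceil(np.linalg.norm(v)/.188))
E
python3 -c "
from h import *
go((.366,.25,.25,33),(.366,.25,.09,33))"
```

```text
[-0.2256, -0.193, -0.0005] [-0.0014, 0.0001, 0.557] rows 5.0 3.0
[-0.2257, -0.1928, 0.1595] [-0.0014, 0.0001, 0.557] rows 6.0 3.0
```

```bash
python3 jog.py '[[-0.05,-0.04,0,0,0,0.15,1],[-0.1,-0.085,0,0,0,0.3,1],[-0.145,-0.125,0,0,0,0.45,1],[-0.19,-0.165,0,0,0,0.557,1],[-0.2256,-0.193,0,0,0,0.557,1],[-0.2256,-0.193,0,0,0,0.557,1],[-0.2256,-0.193,0,0,0,0.557,1]]'
python3 - <<'E'
from h import *
P=params('wrist');im=ctrl.camera('wrist');cv2.imwrite('pics/w1.png',im)
for c in COL:
    for s,cc in blobs(im,*COL[c],40)[0]: print(c,s,cc,plane(P,cc,.105).round(3))
go((.366,.25,.09,33))
E
```

```text
time_s: 1.02
eef_pos: [0.3661, 0.2505, 0.2499]
eef_rot: [-0.0, 0.477, 0.879, 0.0]
wrist_force: [-0.1, 0.1, 0.5]
opening: 0.997
grasp_force: 0.0
green [267, 186, 38, 30, 746] [283.5, 200.9] [0.368 0.249 0.105]
red [170, 209, 38, 36, 1023] [188.1, 226.4] [0.306 0.18  0.105]
red [277, 277, 31, 29, 547] [291.4, 289.9] [0.425 0.176 0.105]
yellow [314, 87, 31, 32, 539] [327.2, 100.7] [0.351 0.342 0.105]
yellow [335, 109, 17, 18, 167] [343.3, 117.7] [0.37  0.338 0.105]
[-0.001, -0.0004, 0.1599] [-0.0002, -0.0005, 0.0006] rows 3.0 1.0
```

View pics/w1.png

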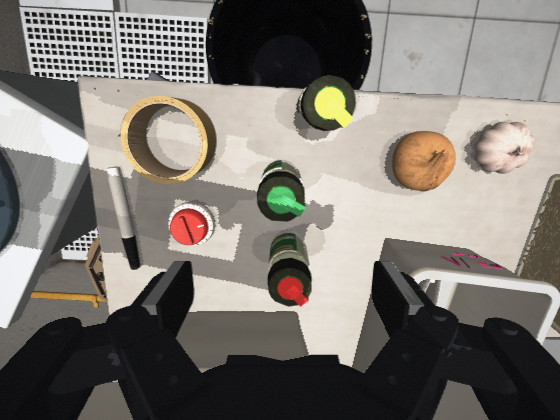

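The wrist view shows green lid (281,198), yellow lid (330,103) with its strip to lower right, red lid (290,287); nothing near the green one. Descend and grip.

```bash
python3 jog.py '[[-0.001,0,0.06,0,0,0,1],[-0.001,0,0.12,0,0,0,1],[-0.001,0,0.16,0,0,0,1],[-0.001,0,0.16,0,0,0,1],[-0.001,0,0.16,0,0,0,0],[-0.001,0,0.16,0,0,0,0],[-0.001,0,0.16,0,0,0,0],[-0.001,0,0.16,0,0,0,0],[-0.001,0,0.16,0,0,0,0]]'
python3 - <<'E'
from h import *
go((.366,.25,.25,33),(.36,.1,.25,33),(.449,-.224,.25,33))
E
```

```text
time_s: 2.2
eef_pos: [0.3682, 0.25, 0.0922]
eef_rot: [0.001, 0.477, 0.879, 0.001]
wrist_force: [-2.0, -1.3, 7.1]
opening: 0.51
grasp_force: 59.6
[0.001, -0.0013, -0.1578] [0.0034, 0.0009, 0.0001] rows 3.0 1.0
[-0.1215, -0.0881, -0.158] [0.0034, 0.0009, 0.0001] rows 4.0 1.0
[-0.4417, -0.1899, -0.1581] [0.0034, 0.0009, 0.0001] rows 9.0 1.0
```

```bash
python3 jog.py '[[0,0,-0.06,0,0,0,0],[0,0,-0.12,0,0,0,0],[0,0,-0.16,0,0,0,0],[-0.05,-0.021,-0.175,0,0,0,0],[-0.1,-0.043,-0.175,0,0,0,0],[-0.155,-0.067,-0.175,0,0,0,0],[-0.21,-0.09,-0.175,0,0,0,0],[-0.265,-0.114,-0.175,0,0,0,0],[-0.32,-0.138,-0.175,0,0,0,0],[-0.37,-0.16,-0.175,0,0,0,0]]'
python3 jog.py '[[-0.05,-0.02,0,0,0,0,0],[-0.07,-0.03,0,0,0,0,0],[-0.07,-0.03,0,0,0,0,0],[-0.07,-0.03,0,0,0,0,0]]'
python3 - <<'E'
from h import *
o=ctrl.get_obs();P=params('wrist');im=ctrl.camera('wrist');cv2.imwrite('pics/w2.png',im)
cv2.imwrite('pics/top1.png',ctrl.camera('top'))
print(proj(P,np.array([.449,-.224,.038])),proj(P,np.array([.58,-.135,.038])))
go((.449,-.224,.25,33),(.449,-.224,.103,33))
E
```

```text
time_s: 3.45
eef_pos: [0.4344, -0.1504, 0.2665]
eef_rot: [0.001, 0.478, 0.879, -0.0]
wrist_force: [0.8, -0.4, -1.5]
opening: 0.51
grasp_force: 61.1
time_s: 3.95
eef_pos: [0.447, -0.2218, 0.2652]
eef_rot: [-0.0, 0.477, 0.879, 0.0]
wrist_force: [0.4, 0.3, -0.5]
opening: 0.512
grasp_force: 61.1
[282.89014455 182.78715733] [418.33563066 180.29172304]
[-0.0031, 0.0002, 0.0152] [0.0003, -0.0, 0.0016] rows 1.0 1.0
[-0.0031, 0.0002, 0.1622] [0.0003, -0.0, 0.0016] rows 3.0 1.0
```

View pics/w2.png

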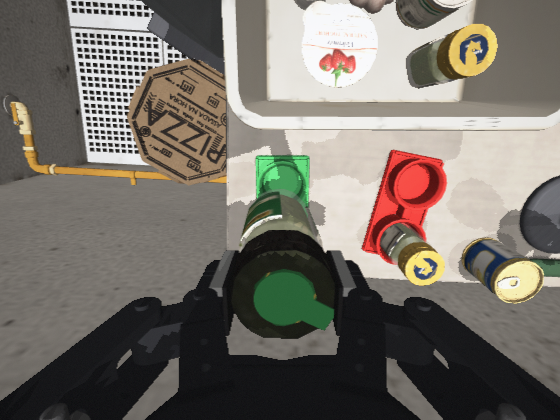

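The wrist view shows the jar held upright above the green caddy, plate end edge (257–309,156), well about (283,179). Red well ring at about (418,182), which matches its prediction (418,180). I'll check the plate edges.

```bash
python3 - <<'E'
from h import *
P=params('wrist');im=cv2.imread('pics/w2.png')
a,b=plane(P,(257,156),.008),plane(P,(309,156),.008);print('green end',a,b,np.linalg.norm(a-b))
u=(a-b)/np.linalg.norm(a-b);n=np.array([u[1],-u[0],0]);n*=-np.sign(n[1]);print('well',(a+b)/2+.033*n,(a+b)/2-.033*n,np.degrees(np.arctan2(n[1],n[0])))
_,m=blobs(im,*([172,120,50],[6,255,255]))
nn,l,s,cc=cv2.connectedComponentsWithStats(m);i=1+np.argmax(s[1:,4]);print(s[i])
c=max(cv2.findContours((l==i).astype(np.uint8),0,1)[0],key=len)
q=cv2.approxPolyDP(c,5,True)[:,0];print([(p.tolist(),plane(P,p,.008).round(3)[:2].tolist()) for p in q])
# red cup rim: darker/brighter ring: Hough
g=cv2.cvtColor(im,cv2.COLOR_BGR2GRAY)[140:230,370:460];e=cv2.Canny(g,30,90)
print(cv2.HoughCircles(cv2.GaussianBlur(g,(3,3),0),cv2.HOUGH_GRADIENT,1.5,20,param1=80,param2=12,minRadius=20,maxRadius=34))
g=cv2.cvtColor(im,cv2.COLOR_BGR2GRAY)[140:200,240:330]
print(cv2.HoughCircles(cv2.GaussianBlur(g,(3,3),0),cv2.HOUGH_GRADIENT,1.5,20,param1=80,param2=12,minRadius=18,maxRadius=34))
z=lambda a,k:cv2.resize(a,None,fx=k,fy=k,interpolation=cv2.INTER_CUBIC)
cv2.imwrite('pics/w2c.png',z(im[140:230,230:460],3))
E
```

```text
green end [ 0.40744071 -0.21853838  0.008     ] [ 0.46138749 -0.18327342  0.008     ] 0.06445054387903958
well [ 0.45247048 -0.22852776  0.008     ] [ 0.41635771 -0.17328404  0.008     ] -56.82738861812383
[ 362  150   85  114 4908]
[([440, 159], [0.6, -0.097]), ([391, 150], [0.542, -0.122]), ([363, 250], [0.595, -0.248]), ([393, 263], [0.642, -0.241]), ([379, 242], [0.606, -0.227]), ([397, 222], [0.608, -0.191]), ([425, 240], [0.656, -0.19]), ([426, 210], [0.629, -0.157]), ([446, 184], [0.628, -0.117])]
[[[42.75 38.25 26.45]
  [33.75 56.25 33.05]
  [ 6.75 62.25 24.8 ]
  [33.75 83.25 23.  ]
  [77.25 81.75 23.15]]]
[[[42.75 45.75 23.25]
  [48.75 26.25 29.85]
  [15.75 32.25 21.6 ]
  [50.25  3.75 21.6 ]
  [83.25  6.75 33.15]
  [18.75  8.25 24.45]
  [84.75 45.75 27.9 ]]]
```

View pics/w2c.png

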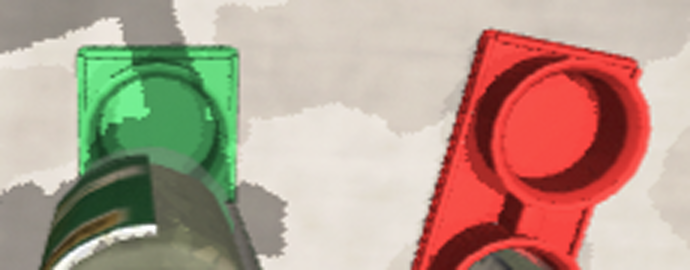

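```bash
python3 - <<'E'
from h import *
go((.451,-.2268,.25,33),(.451,-.2268,.145,33),(.451,-.2268,.101,33))
E
```

```text
[-0.0065, 0.0004, 0.0152] [0.0003, -0.0, 0.0016] rows 1.0 1.0
[-0.0065, 0.0003, 0.1202] [0.0003, -0.0, 0.0016] rows 2.0 1.0
[-0.0065, 0.0003, 0.1642] [0.0003, -0.0, 0.0016] rows 3.0 1.0
```

```bash
python3 jog.py '[[-0.0065,0.0003,0.05,0,0,0,0],[-0.0065,0.0003,0.1,0,0,0,0],[-0.0065,0.0003,0.12,0,0,0,0],[-0.0065,0.0003,0.135,0,0,0,0],[-0.0065,0.0003,0.145,0,0,0,0],[-0.0065,0.0003,0.155,0,0,0,0],[-0.0065,0.0003,0.162,0,0,0,0],[-0.0065,0.0003,0.162,0,0,0,0]]'
```

```text
time_s: 5.05
eef_pos: [0.4514, -0.2281, 0.1028]
eef_rot: [0.0, 0.477, 0.879, 0.0]
wrist_force: [5.5, 2.9, -2.4]
opening: 0.512
grasp_force: 61.0
```

```bash
python3 jog.py '[[0,0,0.003,0,0,0,0],[0,0,0.003,0,0,0,0],[0,0,0.003,0,0,0,0.7],[0,0,0.003,0,0,0,0.75],[0,0,0.003,0,0,0,0.75],[0,0,-0.04,0,0,0,0.75],[0,0,-0.1,0,0,0,0.75],[0,0,-0.15,0,0,0,0.9],[0,0,-0.15,0,0,0,1]]'
python3 - <<'E'
from h import *
for n in('wrist','top','scene'):
    P=params(n);im=ctrl.camera(n);cv2.imwrite(f'pics/{n}2.png',im)
    for s,cc in blobs(im,*COL['green'],20)[0]: print(n,s,cc,plane(P,cc,.113).round(3))
go((.424,.177,.27,33))
E
```

```text
time_s: 6.18
eef_pos: [0.4528, -0.2301, 0.258]
eef_rot: [0.005, 0.477, 0.879, -0.001]
wrist_force: [-0.0, -0.4, -0.4]
opening: 1.002
grasp_force: 0.0
wrist [254, 146, 55, 106, 2340] [286.8, 184.5] [ 0.45  -0.218  0.113]
wrist [256, 201, 24, 54, 464] [261.9, 226.7] [ 0.452 -0.264  0.113]
top [362, 233, 25, 23, 131] [371.8, 244.2] [ 0.462 -0.195  0.113]
scene [297, 302, 13, 11, 102] [302.7, 306.7] [ 0.453 -0.229  0.113]
scene [286, 317, 58, 35, 755] [315.2, 334.3] [ 0.434 -0.3    0.113]
[0.3539, 0.1985, -0.0176] [-0.0007, -0.0016, -0.0] rows 7.0 1.0
```

```bash
python3 - <<'E'
from h import *
T=params('top')
for u in((255,234),(277,275),(300,310)): print('back',plane(T,u,.137).round(3))
for u in((194,220),(245,201),(299,180)): print('white',plane(T,u,.127).round(3))
E
```

```text
back [0.477 0.11  0.137]
back [0.374 0.05  0.137]
back [ 0.289 -0.01   0.137]
white [0.51  0.271 0.127]
white [0.565 0.141 0.127]
white [ 0.626 -0.     0.127]
```

```bash
python3 - <<'E'
from h import *
go((.423,.1775,.26,22.2),(.423,.1775,.09,22.2))
E
```

```text
[0.3549, 0.1979, -0.0076] [-0.0008, -0.0015, 0.1885] rows 7.0 2.0
[0.3546, 0.198, 0.1624] [-0.0008, -0.0015, 0.1885] rows 7.0 2.0
```

```bash
python3 jog.py '[[0.05,0.028,-0.005,0,0,0.03,1],[0.1,0.056,-0.01,0,0,0.06,1],[0.15,0.084,-0.01,0,0,0.09,1],[0.2,0.112,-0.01,0,0,0.12,1],[0.25,0.14,-0.01,0,0,0.15,1],[0.3,0.168,-0.008,0,0,0.1885,1],[0.355,0.198,-0.008,0,0,0.1885,1],[0.355,0.198,-0.008,0,0,0.1885,1],[0.355,0.198,-0.008,0,0,0.1885,1]]'
python3 - <<'E'
from h import *
P=params('wrist');im=ctrl.camera('wrist');cv2.imwrite('pics/w3.png',im)
for c in('red','yellow'):
    for s,cc in blobs(im,*COL[c],60)[0]: print(c,s,cc,plane(P,cc,.105).round(4))
go((.423,.1775,.09,22.2))
E
```

```text
time_s: 7.45
eef_pos: [0.4227, 0.1771, 0.2594]
eef_rot: [-0.001, 0.557, 0.83, -0.001]
wrist_force: [0.7, 0.5, -0.5]
opening: 0.998
grasp_force: 0.0
red [157, 151, 39, 37, 1096] [176.1, 169.2] [0.3223 0.1634 0.105 ]
red [269, 184, 36, 31, 669] [284.9, 198.4] [0.4252 0.1758 0.105 ]
[0.001, 0.0007, 0.1698] [-0.0025, -0.0, -0.0005] rows 3.0 1.0
```

```bash
python3 jog.py '[[0.001,0,0.06,0,0,0,1],[0.001,0,0.12,0,0,0,1],[0.001,0,0.169,0,0,0,1],[0.001,0,0.169,0,0,0,1],[0.001,0,0.169,0,0,0,0],[0.001,0,0.169,0,0,0,0],[0.001,0,0.169,0,0,0,0],[0.001,0,0.169,0,0,0,0],[0.001,0,0.169,0,0,0,0]]'
python3 - <<'E'
from h import *
go((.423,.1775,.26,22.2),(.583,-.138,.265,22.2))
E
```

```text
time_s: 8.62
eef_pos: [0.425, 0.1784, 0.0946]
eef_rot: [0.002, 0.558, 0.83, 0.001]
wrist_force: [-1.8, -1.7, 8.3]
opening: 0.506
grasp_force: 59.6
[-0.0003, -0.0015, -0.1654] [0.0041, 0.0014, 0.0005] rows 3.0 1.0
[-0.3529, 0.0273, -0.1698] [0.0041, 0.0014, 0.0005] rows 7.0 1.0
```

```bash
python3 jog.py '[[0,0,-0.06,0,0,0,0],[0,0,-0.12,0,0,0,0],[0,0,-0.17,0,0,0,0],[-0.05,0.004,-0.175,0,0,0,0],[-0.1,0.008,-0.175,0,0,0,0],[-0.155,0.012,-0.175,0,0,0,0],[-0.21,0.016,-0.175,0,0,0,0],[-0.265,0.02,-0.175,0,0,0,0],[-0.32,0.025,-0.175,0,0,0,0],[-0.353,0.027,-0.175,0,0,0,0]]'
python3 jog.py '[[0,0,0,0,0,0,0],[0,0,0,0,0,0,0]]'
python3 - <<'E'
from h import *
P=params('wrist');im=ctrl.camera('wrist');cv2.imwrite('pics/w4.png',im)
b=caddy(P,im,'red')
w=proj(P,np.array([.583,-.138,.038]));print('pred rim centre',w,'edge of plate end', [proj(P,np.array([*(np.array([.583,-.138])-.033*np.array([.378,-.926])+s*.034*np.array([.926,.378])),.008])).round(1) for s in(-1,1)])
_,m=blobs(im,*([172,120,50],[6,255,255]))
nn,l,s,cc=cv2.connectedComponentsWithStats(m);i=1+np.argmax(s[1:,4]*(cc[1:,1]<230));print(s[i],cc[i])
c=max(cv2.findContours((l==i).astype(np.uint8),0,1)[0],key=len);print(cv2.approxPolyDP(c,4,True)[:,0].tolist())
cv2.imwrite('pics/w4c.png',cv2.resize(im[130:260,200:370],None,fx=3,fy=3,interpolation=2))
go((.583,-.138,.1026,22.2))
E
```

```text
time_s: 9.88
eef_pos: [0.5826, -0.141, 0.2685]
eef_rot: [0.001, 0.558, 0.83, 0.0]
wrist_force: [-0.8, 0.5, -0.5]
opening: 0.502
grasp_force: 61.3
time_s: 10.12
eef_pos: [0.5814, -0.1378, 0.2677]
eef_rot: [0.0, 0.558, 0.83, 0.0]
wrist_force: [-0.3, -0.2, 0.6]
opening: 0.506
grasp_force: 61.3
pred rim centre [283.53833046 180.31999921] edge of plate end [array([256. , 149.1]), array([310.9, 149.2])]
[ 259  151   54   61 2414] [286.99212925 173.71996686]
[[260, 151], [260, 196], [270, 189], [293, 192], [310, 211], [312, 153]]
[-0.0011, 0.0012, 0.1651] [0.0005, 0.0001, 0.0008] rows 3.0 1.0
```

```bash
python3 - <<'E'
from h import *
go((.5855,-.139,.1026,22.2))
E
```

```text
[-0.003, 0.0031, 0.1651] [0.0005, 0.0001, 0.0008] rows 3.0 1.0
```

```bash
python3 jog.py '[[-0.003,0.003,0.05,0,0,0,0],[-0.003,0.003,0.1,0,0,0,0],[-0.003,0.003,0.12,0,0,0,0],[-0.003,0.003,0.135,0,0,0,0],[-0.003,0.003,0.145,0,0,0,0],[-0.003,0.003,0.155,0,0,0,0],[-0.003,0.003,0.163,0,0,0,0],[-0.003,0.003,0.165,0,0,0,0],[-0.003,0.003,0.165,0,0,0,0]]'
```

```text
time_s: 11.3
eef_pos: [0.5869, -0.1399, 0.1027]
eef_rot: [0.001, 0.558, 0.83, 0.001]
wrist_force: [4.4, 2.3, 0.3]
opening: 0.502
grasp_force: 61.3
```

```bash
python3 jog.py '[[0,0,0.002,0,0,0,0],[0,0,0.002,0,0,0,0.7],[0,0,0.002,0,0,0,0.75],[0,0,0.002,0,0,0,0.75],[0,0,-0.04,0,0,0,0.75],[0,0,-0.1,0,0,0,0.75],[0,0,-0.15,0,0,0,0.9],[0,0,-0.17,0,0,0,1],[0,0,-0.17,0,0,0,1]]'
python3 - <<'E'
from h import *
P=params('wrist');o=ctrl.get_obs();V=P[3]
for n in('wrist','top','scene'):
    im=ctrl.camera(n);cv2.imwrite(f'pics/{n}3.png',im);Q=params(n)
    for c in('red','green'):
        for s,cc in blobs(im,*COL[c],20)[0]:
            w=plane(Q,cc,.113)
            if n!='wrist' and .4<w[0]<.7 and -.3<w[1]<-.1: print(n,c,s,cc,w.round(3))
T=R.from_quat(o['eef_rot'],scalar_first=True)
C=-V[:3,:3].T@V[:3,3]
print('cam in tool',T.inv().apply(C-o['eef_pos']),'look',T.inv().apply(-V[2,:3]),'up',T.inv().apply(V[1,:3]))
E
```

```text
time_s: 12.42
eef_pos: [0.5863, -0.1405, 0.2739]
eef_rot: [0.002, 0.558, 0.83, 0.0]
wrist_force: [0.7, -0.4, -0.6]
opening: 1.001
grasp_force: 0.0
top red [347, 187, 18, 18, 141] [356.1, 194.8] [ 0.593 -0.154  0.113]
top green [392, 240, 20, 15, 105] [399.3, 246.9] [ 0.457 -0.267  0.113]
scene red [317, 250, 13, 8, 79] [322.6, 253.4] [ 0.588 -0.14   0.113]
scene red [305, 263, 54, 39, 660] [331.3, 283.7] [ 0.548 -0.221  0.113]
scene green [297, 301, 13, 12, 104] [302.8, 306.6] [ 0.453 -0.229  0.113]
scene green [286, 316, 58, 36, 768] [315.0, 334.0] [ 0.434 -0.3    0.113]
cam in tool [ 0.07379587 -0.00045864 -0.12353367] look [-2.92115268e-01  8.21872518e-04  9.56382766e-01] up [ 0.95638204 -0.00124948  0.29211612]
```

```bash
cat >> h.py <<'E'
TC=np.array([.0738,-.0005,-.1235]);LK=np.array([-.2921,0,.9564])
def campose(C,target):
    """tool pose putting the wrist camera at C looking at target, image x level, tool x towards the robot/up"""
    d=target-C;d/=np.linalg.norm(d); up=np.array([0,0,1.])-d*d[2]; up/=np.linalg.norm(up)
    # camera up = .9564x+.2921z ; look=-.2921x+.9564z
    x=.9564*up-.2921*d; z=.2921*up+.9564*d; y=np.cross(z,x); r=R.from_matrix(np.c_[x,y,z]); return C-r.apply(TC),r
E
python3 - <<'E'
from h import *
T=params('top');S=params('scene')
Lp,e=tri([ray(S,(348.3,157.7)),ray(T,(329,112))]);print(Lp,e)
print('post foot',plane(T,(319,138),.01),plane(S,(357,222),.01))
im=np.vstack([cv2.resize(cv2.imread('pics/top3.png')[70:170,270:380],(660,600))[:300] ,cv2.resize(cv2.imread('pics/scene3.png')[110:210,300:410],(660,600))[:300]])
cv2.imwrite('pics/cam.png',im)
for C in (np.array([.5,-.03,.26]),):
    p,r=campose(C,np.array([.74,-.04,.315]));print(p,r.as_matrix().round(2).tolist());go((*p,r))
E
```

```text
[ 0.73300929 -0.05476313  0.31534999] [np.float64(0.009486526283534802), np.float64(0.009486526283534654)]
post foot [ 0.78334435 -0.06094199  0.01      ] [ 0.79113213 -0.06627733  0.01      ]
[ 0.64370378 -0.03648809  0.25753632] [[-0.5, -0.04, 0.87], [0.02, -1.0, -0.04], [0.87, 0.0, 0.5]]
[0.0733, 0.0937, 0.0123] [-1.9643, 1.2607, 1.1319] rows 2.0 14.0
```

View pics/cam.png

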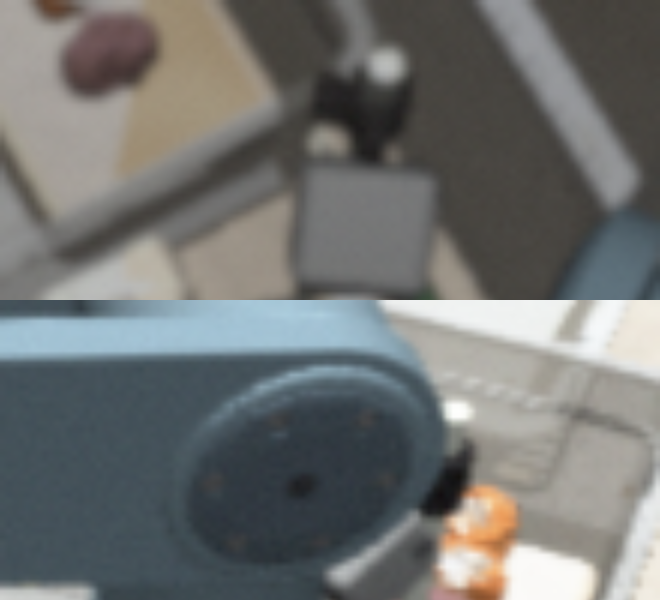

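The upper crop shows the head's top face pointing down the picture, turned a few degrees to the left (pan about 6°). The lower one has the head hidden by the arm. I'll use the wrist camera from below the line of sight.

```bash
cat >> h.py <<'E'
def camu(C,target):
    """as campose but camera under the hand (picture upside down)"""
    d=target-C;d/=np.linalg.norm(d); up=-(np.array([0,0,1.])-d*d[2]); up/=np.linalg.norm(up)
    x=.9564*up-.2921*d; z=.2921*up+.9564*d; y=np.cross(z,x); r=R.from_matrix(np.c_[x,y,z]); return C-r.apply(TC),r
E
python3 - <<'E'
from h import *
print(ctrl.get_obs()['q'].round(2))
p,r=camu(np.array([.44,-.02,.22]),np.array([.735,-.055,.315]));print(p,r.as_matrix().round(2).tolist());go((*p,r))
E
```

```text
[-0.43  0.22  1.51 -0.    1.41 -0.82]
[ 0.56172859 -0.03393887  0.29541087] [[0.01, 0.12, 0.99], [-0.0, 0.99, -0.12], [-1.0, -0.0, 0.01]]
[0.1067, 0.0187, -0.0253] [-0.8372, -1.4216, -0.8249] rows 2.0 10.0
```

```bash
python3 jog.py '[[0.01,0,-0.005,-0.08,-0.14,-0.08,1],[0.02,0,-0.01,-0.165,-0.28,-0.165,1],[0.03,0.005,-0.015,-0.25,-0.425,-0.25,1],[0.04,0.01,-0.02,-0.335,-0.57,-0.33,1],[0.05,0.01,-0.025,-0.42,-0.71,-0.412,1],[0.06,0.012,-0.025,-0.5,-0.85,-0.495,1],[0.075,0.014,-0.025,-0.585,-0.995,-0.577,1],[0.09,0.016,-0.025,-0.67,-1.137,-0.66,1],[0.1,0.018,-0.025,-0.755,-1.28,-0.742,1],[0.107,0.019,-0.025,-0.837,-1.42,-0.825,1]]'
python3 jog.py '[[0,0,0,0,0,0,1],[0,0,0,0,0,0,1]]'
python3 - <<'E'
from h import *
import pickle
print(ctrl.get_obs()['q'].round(2))
P=params('wrist');im=ctrl.camera('wrist');cv2.imwrite('pics/v1.png',im);pickle.dump(P,open('v1.pkl','wb'))
u=proj(P,np.array([.735,-.055,.315]));print(u)
x,y=int(u[0]),int(u[1]);x0,y0=max(0,x-60),max(0,y-50)
print(x0,y0);cv2.imwrite('pics/v1c.png',cv2.rotate(cv2.resize(im[y0:y0+110,x0:x0+120],None,fx=5,fy=5,interpolation=2),cv2.ROTATE_180))
E
```

```text
time_s: 13.82
eef_pos: [0.5009, 0.0033, 0.3775]
eef_rot: [0.62, 0.104, 0.776, -0.061]
wrist_force: [-0.0, -0.9, 1.1]
opening: 0.998
grasp_force: 0.0
time_s: 14.08
eef_pos: [0.5019, 0.0024, 0.3776]
eef_rot: [0.619, 0.105, 0.776, -0.06]
wrist_force: [-0.7, 0.3, -0.5]
opening: 0.999
grasp_force: 0.0
[-0.23 -0.71  2.51 -0.52  0.   -1.02]
[280.50921562 172.08353058]
220 122
```

View pics/v1c.png

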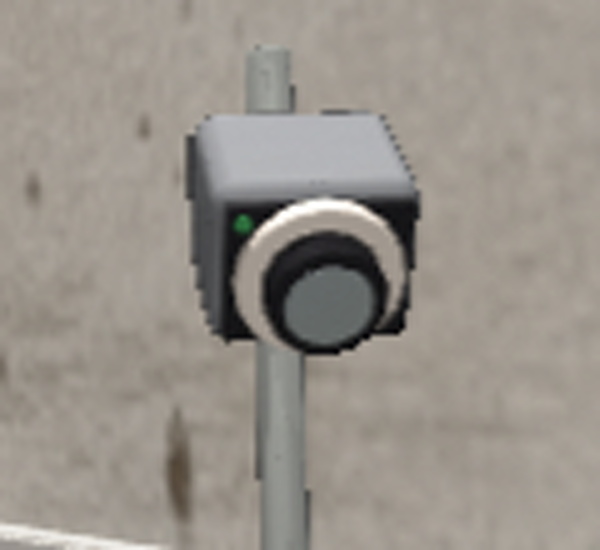

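The lens front is clear in the view: glass centre at (330,307) in the turned crop, cream ring around (321,275), head front corners (222,200), (412,205), (403,332), (222,338). I need more views with a wide baseline.

```bash
cat > lens.py <<'E'
import pickle,sys
from h import *
def find(im,P,guess,half=60):
    u=proj(P,guess).astype(int);x0,y0=max(0,u[0]-half),max(0,u[1]-half);k=4
    c=cv2.resize(im[y0:y0+2*half,x0:x0+2*half],None,fx=k,fy=k,interpolation=cv2.INTER_CUBIC)
    un=lambda p:(x0+(p[0]+.5)/k-.5,y0+(p[1]+.5)/k-.5)
    hsv=cv2.cvtColor(c,cv2.COLOR_BGR2HSV);g=cv2.cvtColor(c,cv2.COLOR_BGR2GRAY)
    dark=cv2.inRange(g,0,70);out={}
    # black barrel ring: dark contour with a hole = glass; glass = light blob enclosed by dark
    cs,h=cv2.findContours(dark,cv2.RETR_CCOMP,1)
    for i,q in enumerate(cs):
        if h[0][i][3]>=0 and cv2.contourArea(q)>250*(k/4)**2:
            e=cv2.fitEllipse(cv2.convexHull(q)); out.setdefault('holes',[]).append((un(e[0]),(np.array(e[1])/k).round(1),round(e[2]),cv2.contourArea(q)/k/k))
    return out
if __name__=='__main__':
    for n in sys.argv[1:]:
        P=pickle.load(open(n+'.pkl','rb'));print(n,find(cv2.imread(f'pics/{n}.png'),P,np.array([.735,-.055,.315])))
E
python3 lens.py v1
python3 - <<'E'
from h import *
o=ctrl.get_obs();P=params('wrist');V=P[3];print('C',-V[:3,:3].T@V[:3,3],'look',-V[2,:3])
print(R.from_quat(o['eef_rot'],scalar_first=True).as_matrix().round(2).tolist())
for C in((.48,.1,.32),(.48,-.17,.32)):
    p,r=camu(np.array(C),np.array([.735,-.055,.315]));print(p);go((*p,r))
E
```

```text
v1 {'holes': [((np.float64(273.6605224609375), np.float64(170.3685646057129)), array([15.6, 18.5]), 69, 219.375)]}
C [0.36873873 0.03582285 0.33293564] look [ 0.96856128 -0.23939553  0.06766703]
[[-0.21, 0.24, 0.95], [0.09, 0.97, -0.22], [-0.97, 0.04, -0.23]]
[0.60008868 0.02759004 0.35216282]
[0.0064, 0.0471, 0.0929] [0.3036, 0.078, 0.0466] rows 2.0 2.0
[ 0.60765829 -0.11188012  0.35200594]
[-0.0075, -0.0864, 0.1315] [-0.6312, 0.0944, -0.2124] rows 3.0 4.0
```

```bash
python3 jog.py '[[0.003,0.024,0.045,0.15,0.04,0.023,1],[0.006,0.047,0.093,0.3036,0.078,0.0466,1],[0.006,0.047,0.093,0.3036,0.078,0.0466,1],[0.006,0.047,0.093,0.3036,0.078,0.0466,1]]'
cat > snap.py <<'E'
import sys,pickle
from h import *
n=sys.argv[1];P=params('wrist');cv2.imwrite(f'pics/{n}.png',ctrl.camera('wrist'));pickle.dump(P,open(n+'.pkl','wb'))
E
python3 snap.py v2; python3 lens.py v2; python3 - <<'E'
from h import *
P=params('wrist');V=P[3];print('C',-V[:3,:3].T@V[:3,3])
p,r=camu(np.array((.48,-.17,.32)),np.array([.735,-.055,.315]));go((*p,r))
E
```

```text
time_s: 14.62
eef_pos: [0.5885, 0.0047, 0.405]
eef_rot: [0.525, 0.216, 0.813, -0.13]
wrist_force: [-0.5, 0.1, -0.8]
opening: 1.001
grasp_force: 0.0
v2 {'holes': [((np.float64(287.93946075439453), np.float64(168.2209358215332)), array([14.8, 22.1]), 61, 249.71875)]}
C [0.46299498 0.07386655 0.3882091 ]
[0.0165, -0.0933, 0.0881] [-0.8634, -0.0985, -0.3504] rows 3.0 5.0
```

```bash
python3 jog.py '[[0.003,-0.02,0.015,-0.17,-0.02,-0.07,1],[0.006,-0.04,0.03,-0.34,-0.04,-0.14,1],[0.009,-0.06,0.05,-0.51,-0.06,-0.21,1],[0.012,-0.08,0.07,-0.68,-0.08,-0.28,1],[0.016,-0.093,0.08,-0.86,-0.098,-0.35,1],[0.016,-0.093,0.08,-0.86,-0.098,-0.35,1],[0.016,-0.093,0.08,-0.86,-0.098,-0.35,1]]'
python3 snap.py v3; python3 lens.py v3; python3 - <<'E'
from h import *
import pickle
P=params('wrist');V=P[3];print('C',-V[:3,:3].T@V[:3,3])
E
```

```text
time_s: 15.55
eef_pos: [0.5778, -0.0685, 0.3261]
eef_rot: [0.437, 0.088, 0.895, -0.023]
wrist_force: [0.4, -0.1, -0.3]
opening: 1.004
grasp_force: 0.0
v3 {'holes': [((np.float64(321.3915557861328), np.float64(287.7613334655762)), array([20.7, 24.2]), 91, 384.0)]}
C [ 0.43719721 -0.04680709  0.34432197]
```

```bash
python3 - <<'E'
import pickle
from h import *
from lens import find
g0=np.array([.735,-.055,.315]);G=[];Rg=[];Gr=[]
vs=['v1','v2','v3']
Ps=[pickle.load(open(v+'.pkl','rb')) for v in vs];ims=[cv2.imread(f'pics/{v}.png') for v in vs]
gl=[find(i,P,g0)['holes'][0][0] for i,P in zip(ims,Ps)]
L,e=tri([ray(P,u) for P,u in zip(Ps,gl)]);print('glass',L.round(4),np.round(e,4))
for v,im,P,u in zip(vs,ims,Ps,gl):
    hs=cv2.cvtColor(im,cv2.COLOR_BGR2HSV);x,y=map(int,u)
    for dx in (): pass
    # cream: R noticeably above B and bright
    b,g,r=[im[...,i].astype(int) for i in range(3)]
    m=((r>185)&(r-b>8)).astype(np.uint8);k=np.zeros_like(m);h=35;k[y-h:y+h,x-h:x+h]=m[y-h:y+h,x-h:x+h]
    n,l,s,c=cv2.connectedComponentsWithStats(k);i=1+np.argmax(s[1:,4])
    q=cv2.convexHull(max(cv2.findContours((l==i).astype(np.uint8),0,1)[0],key=len));el=cv2.fitEllipse(q)
    print(v,np.round(u,1),s[i],'ring',el)
    Gr.append(el[0])
M,e=tri([ray(P,u) for P,u in zip(Ps,Gr)]);print('ring',M.round(4),np.round(e,4));d=L-M;print(np.linalg.norm(d),'pan',np.degrees(np.arctan2(d[1],d[0])),'tilt',np.degrees(np.arcsin(d[2]/np.linalg.norm(d))))
o=np.zeros((400,780,3),np.uint8)
for j,(im,u) in enumerate(zip(ims,gl)):
    x,y=map(int,u);x0,y0=max(0,x-32),y-50;c=im[y0:y0+100,x0:x0+65];print(vs[j],'crop origin',x0,y0)
    o[:c.shape[0]*4,260*j:260*j+c.shape[1]*4]=cv2.resize(c,None,fx=4,fy=4,interpolation=2)
cv2.imwrite('pics/three.png',o)
E
```

```text
glass [ 0.7142 -0.0581  0.3136] [0.0001 0.0005 0.0005]
v1 [273.7 170.4] [276 182  14   8  25] ring ((282.53350830078125, 185.69386291503906), (6.197406768798828, 14.93653678894043), 57.916770935058594)
v2 [287.9 168.2] [276 189  17   6  34] ring ((284.5522155761719, 190.19430541992188), (7.219141483306885, 16.39486312866211), 101.65633392333984)
v3 [321.4 287.8] [306 309  21   8  42] ring ((316.0942687988281, 310.8086242675781), (10.841254234313965, 20.889095306396484), 105.07528686523438)
ring [ 0.7176 -0.0589  0.3328] [0.0099 0.0044 0.0057]
0.01949150031445563 pan 165.48640155140808 tilt -79.89854157723612
v1 crop origin 241 120
v2 crop origin 255 118
v3 crop origin 289 237
```

```bash
python3 - <<'E'
import pickle
from h import *
vs=['v1','v2','v3'];gl=[(273.7,170.4),(287.9,168.2),(321.4,287.8)]
Ps=[pickle.load(open(v+'.pkl','rb')) for v in vs];E=[]
for v,u,P in zip(vs,gl,Ps):
    im=cv2.imread(f'pics/{v}.png').astype(int);x,y=map(int,u)
    h=32;c=im[y-h:y+h,x-h:x+h];b,g,r=c[...,0],c[...,1],c[...,2]
    if v=='v1': print('col',[(dy,c[h+dy,h].tolist()) for dy in range(6,26,2)])
    for th in (8,14,20):
        m=((r-b>th)&(r>90)).astype(np.uint8)
        n,l,s,cc=cv2.connectedComponentsWithStats(m)
        print(v,th,[(s[i].tolist()) for i in range(1,n) if s[i][4]>20])
E
```

```text
col [(6, [104, 105, 100]), (8, [83, 81, 79]), (10, [26, 24, 24]), (12, [45, 40, 42]), (14, [40, 38, 40]), (16, [144, 151, 162]), (18, [145, 154, 162]), (20, [245, 250, 252]), (22, [129, 128, 128]), (24, [148, 144, 143])]
v1 8 [[0, 0, 38, 64, 1599], [47, 0, 17, 64, 558], [18, 23, 34, 31, 322]]
v1 14 [[0, 0, 38, 64, 1579], [48, 0, 16, 64, 535], [18, 24, 34, 29, 253]]
v1 20 []
v2 8 [[0, 0, 58, 64, 2402]]
v2 14 [[0, 0, 57, 64, 2244]]
v2 20 []
v3 8 [[0, 0, 57, 64, 1450], [36, 0, 28, 47, 711]]
v3 14 [[0, 0, 24, 64, 813], [36, 0, 28, 47, 601], [11, 30, 45, 31, 406]]
v3 20 []
```

View pics/three.png

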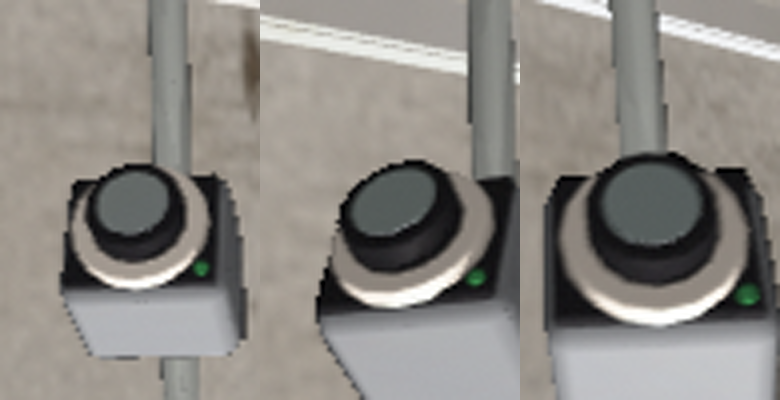

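The three upside-down crops show the glass (133,203), (394,202), (652,203), the cream ring round it, and the LED (202,268), (476,278), (748,294). I'll triangulate the ring centre, LED and head edge corners to get the axis.

```bash
python3 - <<'E'
import pickle
from h import *
vs=['v1','v2','v3'];org=[(241,120,0),(255,118,260),(289,237,520)]
Ps=[pickle.load(open(v+'.pkl','rb')) for v in vs]
un=lambda j,p:(org[j][0]+(p[0]-org[j][2]+.5)/4-.5,org[j][1]+(p[1]+.5)/4-.5)
L=np.array([.7142,-.0581,.3136])
pts=[[(71,235),(78,262),(100,282),(135,290),(175,280),(200,255),(209,228),(205,195),(190,173),(74,208),(84,184)],
[(331,245),(333,268),(345,290),(370,304),(395,308),(440,298),(480,262),(494,215),(488,190),(472,174),(455,169)],
[(559,230),(565,258),(585,292),(620,318),(655,326),(700,314),(735,280),(748,240),(745,205),(728,178),(570,195)]]
el=[cv2.fitEllipse(np.array(p,np.float32)) for p in pts];print(el)
def ax(M,name):
    d=L-M;print(name,M.round(4),'dist',np.linalg.norm(d).round(4),'pan',np.degrees(np.arctan2(d[1],d[0])).round(1),'tilt',np.degrees(np.arcsin(d[2]/np.linalg.norm(d))).round(1))
M,e=tri([ray(P,un(j,el[j][0])) for j,P in enumerate(Ps)]);print(np.round(e,4));ax(M,'ring')
for a,b in((0,2),(1,2),(0,1)):
    M2,_=tri([ray(Ps[j],un(j,el[j][0])) for j in(a,b)]);ax(M2,f'{a}{b}')
f={}
for k,q in dict(led=[(202,268),(476,278),(748,294)],tl=[(62,289),(319,319),(548,328)],bl=[(80,180),None,(557,178)],br=[(219,178),(514,178),(742,170)],btl=[(90,355),(371,402),None]).items():
    X,e=tri([ray(Ps[j],un(j,p)) for j,p in enumerate(q) if p]);f[k]=X;print(k,X.round(4),np.round(e,4))
n=np.cross(f['br']-f['tl'],f['bl']-f['led'])
for n in(n,np.cross(f['led']-f['tl'],f['br']-f['bl'])):
    n=n/np.linalg.norm(n);n*=-np.sign(n[0]);print('face n pan',np.degrees(np.arctan2(n[1],n[0])),'tilt',np.degrees(np.arcsin(n[2])))
y=f['br']-f['bl'];print('bottom edge',y,np.linalg.norm(y));t=f['tl']-f['bl'];print('side edge',t,np.linalg.norm(t),np.degrees(np.arcsin(t[2]/np.linalg.norm(t))))
E
```

```text
[((139.74891662597656, 223.2820587158203), (133.00244140625, 142.864990234375), 57.559288024902344), ((412.98883056640625, 236.25523376464844), (132.40493774414062, 173.8964080810547), 59.81297302246094), ((654.6748046875, 233.314453125), (183.00588989257812, 187.9251708984375), 102.468505859375)]
[0.0002 0.0001 0.0001]
ring [ 0.7253 -0.0587  0.3192] dist 0.0125 pan 177.1 tilt -26.7
02 [ 0.7241 -0.0585  0.3193] dist 0.0114 pan 177.5 tilt -30.1
12 [ 0.7253 -0.0585  0.3192] dist 0.0125 pan 177.7 tilt -26.8
01 [ 0.726  -0.059   0.3191] dist 0.0131 pan 175.8 tilt -24.8
led [ 0.7189 -0.0391  0.3332] [0.0003 0.0003 0.0003]
tl [ 0.7212 -0.0832  0.3382] [0.0003 0.0002 0.0004]
bl [ 0.7406 -0.082   0.3039] [0.0002 0.0002]
br [ 0.7385 -0.037   0.3051] [0.0009 0.0006 0.0006]
btl [ 0.7396 -0.0799  0.3586] [0.0012 0.0012]
face n pan -175.62008104509044 tilt -32.126998391155986
face n pan -177.24469187718572 tilt 1.7271751348493585
bottom edge [-0.00213155  0.04503795  0.00119106] 0.04510409191358706
side edge [-0.01943366 -0.00118798  0.03428548] 0.03942806322406114 60.40875365910024
```

```bash
python3 - <<'E'
import pickle
from h import *
L=np.array([.7142,-.0581,.3136])
Ps=[pickle.load(open(v+'.pkl','rb')) for v in('v1','v2','v3')]
rep=lambda n:(np.degrees(np.arctan2(n[1],n[0])).round(1)%360,np.degrees(np.arcsin(n[2])).round(1))
def sol(sets):
    A=[]
    for j,u,ang,w in sets:
        a=np.radians(ang);o,d=ray(Ps[j],u);_,d2=ray(Ps[j],(u[0]+20*np.cos(a),u[1]+20*np.sin(a)))
        p=np.cross(d,d2);A.append(w*p/np.linalg.norm(p))
    n=np.linalg.svd(np.array(A))[2][2];return n*-np.sign(n[0])
g=[(0,(273.7,170.4),69,.5),(1,(287.9,168.2),61,1),(2,(321.4,287.8),91,.5)]
r=[(0,(275.6,175.4),57.6,.3),(1,(292.9,176.7),59.8,1),(2,(322.3,294.9),102,.2)]
print('glass',rep(sol(g)),'g12',rep(sol(g[1:])),'g01',rep(sol(g[:2])),'ring',rep(sol(r)),'all',rep(sol(g+r)))
# aspect ratios: angle between the normal and the ray
for j,a in((0,15.6/18.5),(1,14.8/22.1),(2,20.7/24.2)):
    V=Ps[j][3];C=-V[:3,:3].T@V[:3,3];d=C-L;d/=np.linalg.norm(d)
    print(j,'obl',np.degrees(np.arccos(a)).round(1),[(p,t,np.degrees(np.arccos(d@[np.cos(np.radians(p))*np.cos(np.radians(t)),np.sin(np.radians(p))*np.cos(np.radians(t)),-np.sin(np.radians(t))])).round(1)) for p in(174,178,182) for t in(27,31)])
# top view head edges
T=params('top')
for n in('top0','top2','top3'):
    im=cv2.imread(f'pics/{n}.png');c=cv2.resize(cv2.cvtColor(im,cv2.COLOR_BGR2GRAY)[92:126,308:352],None,fx=8,fy=8,interpolation=2)
    m=cv2.inRange(c,95,150);k,l,s,cc=cv2.connectedComponentsWithStats(m);i=1+np.argmax(s[1:,4]);q=max(cv2.findContours((l==i).astype(np.uint8),0,1)[0],key=len)
    ap=cv2.approxPolyDP(q,12,True)[:,0];print(n,s[i].tolist(),(ap/8+[308,92]).round(1).tolist())
    a=lambda u,z:plane(T,u,z)
E
```

```text
glass (np.float64(174.1), np.float64(-25.2)) g12 (np.float64(173.9), np.float64(-25.1)) g01 (np.float64(177.4), np.float64(-30.4)) ring (np.float64(170.3), np.float64(-16.8)) all (np.float64(173.4), np.float64(-22.8))
0 obl 32.5 [(174, 27, np.float64(31.4)), (174, 31, np.float64(35.2)), (178, 27, np.float64(32.7)), (178, 31, np.float64(36.3)), (182, 27, np.float64(34.4)), (182, 31, np.float64(37.8))]
1 obl 48.0 [(174, 27, np.float64(46.8)), (174, 31, np.float64(50.3)), (178, 27, np.float64(48.7)), (178, 31, np.float64(52.0)), (182, 27, np.float64(50.8)), (182, 31, np.float64(54.0))]
2 obl 31.2 [(174, 27, np.float64(33.3)), (174, 31, np.float64(37.3)), (178, 27, np.float64(33.2)), (178, 31, np.float64(37.2)), (182, 27, np.float64(33.5)), (182, 31, np.float64(37.4))]
top0 [0, 46, 352, 226, 47303] [[308.0, 101.2], [308.0, 123.8], [318.2, 119.9], [319.8, 115.8], [337.0, 117.9], [340.6, 116.4], [346.4, 125.9], [351.9, 125.9], [351.9, 120.5], [341.5, 107.8], [341.1, 99.6], [321.8, 98.4], [319.4, 113.8], [319.0, 102.5], [312.2, 103.6], [316.2, 101.1], [315.6, 98.0]]
top2 [0, 45, 352, 227, 48209] [[308.0, 101.1], [308.1, 123.9], [318.2, 119.9], [319.9, 116.0], [340.8, 116.6], [346.2, 125.9], [351.9, 125.9], [351.9, 120.4], [341.6, 107.4], [341.2, 99.6], [321.9, 98.2], [319.2, 113.9], [319.2, 103.1], [315.8, 98.0]]
top3 [0, 44, 352, 228, 48643] [[308.0, 100.8], [308.0, 123.9], [318.0, 120.1], [320.0, 116.1], [340.9, 116.8], [346.2, 125.9], [351.9, 125.9], [351.9, 120.4], [341.9, 107.1], [341.4, 99.6], [321.9, 98.1], [319.1, 113.4], [319.4, 102.9], [316.0, 98.1]]
```

```bash
python3 - <<'E'
from h import *
T=params('top')
for zb in (.352,.358,.364):
    f=[plane(T,u,.339) for u in((319.8,115.8),(340.7,116.5))];b=[plane(T,u,zb) for u in((321.8,98.3),(341.2,99.6))]
    w=f[0]-f[1];wb=b[0]-b[1];d=(f[0]+f[1]-b[0]-b[1])/2
    print(np.round(f,3).tolist(),np.round(b,3).tolist(),np.linalg.norm(w).round(4),np.linalg.norm(wb).round(4),'pan by sides',np.degrees(np.arctan2(d[1],d[0])).round(1),'by front/back edge',np.degrees(np.arctan2(w[1],w[0])).round(1)+90,np.degrees(np.arctan2(wb[1],wb[0])).round(1)+90)
E
```

```text
[[0.723, -0.036, 0.339], [0.723, -0.083, 0.339]] [[0.759, -0.039, 0.352], [0.758, -0.082, 0.352]] 0.0468 0.0432 pan by sides 178.4 by front/back edge 179.7 177.7
[[0.723, -0.036, 0.339], [0.723, -0.083, 0.339]] [[0.757, -0.038, 0.358], [0.755, -0.081, 0.358]] 0.0468 0.0429 pan by sides 179.3 by front/back edge 179.7 177.7
[[0.723, -0.036, 0.339], [0.723, -0.083, 0.339]] [[0.754, -0.038, 0.364], [0.752, -0.08, 0.364]] 0.0468 0.0426 pan by sides -179.5 by front/back edge 179.7 177.7
```

```bash
python3 - <<'E'
from h import *
print(ctrl.get_obs()['q'].round(2))
go((.5,.1,.33,79),(.355,.342,.27,79))
E
```

```text
[-0.45 -0.35  2.18  0.52  0.48 -2.18]
[0.0679, 0.1542, -0.0835] [0.0365, 0.9087, -0.0004] rows 4.0 5.0
[0.2344, 0.3649, -0.1887] [0.0365, 0.9087, -0.0004] rows 8.0 5.0
```

```bash
python3 jog.py '[[0.017,0.038,-0.02,0.007,0.18,0,1],[0.034,0.077,-0.04,0.014,0.36,0,1],[0.05,0.115,-0.06,0.02,0.54,0,1],[0.068,0.154,-0.083,0.03,0.72,0,1],[0.105,0.2,-0.106,0.0365,0.9,0,1],[0.138,0.243,-0.127,0.0365,0.9087,0,1],[0.17,0.285,-0.148,0.0365,0.9087,0,1],[0.205,0.327,-0.17,0.0365,0.9087,0,1],[0.2344,0.365,-0.1887,0.0365,0.9087,0,1],[0.2344,0.365,-0.1887,0.0365,0.9087,0,1]]'
python3 jog.py '[[0,0,0,0,0,0,1],[0,0,0,0,0,0,1]]'
python3 snap.py w5; cat > yel.py <<'E'
import pickle,sys
from h import *
P=pickle.load(open(sys.argv[1]+'.pkl','rb'));im=cv2.imread(f'pics/{sys.argv[1]}.png')
hsv=cv2.cvtColor(im,cv2.COLOR_BGR2HSV);m=cv2.inRange(hsv,(22,100,60),(36,255,255))
n,l,s,c=cv2.connectedComponentsWithStats(m);i=min((i for i in range(1,n) if s[i][4]>200),key=lambda i:np.hypot(*(c[i]-proj(P,np.array([.355,.342,.105])))));print(s[i],c[i])
b=(l==i).astype(np.uint8);k=int(s[i][2]*.4)|1
dot=cv2.morphologyEx(b,cv2.MORPH_OPEN,cv2.getStructuringElement(cv2.MORPH_ELLIPSE,(k,k)))
st=cv2.morphologyEx(b-dot,cv2.MORPH_OPEN,np.ones((3,3),np.uint8))
ct=lambda a:np.argwhere(a)[:,::-1]
D=plane(P,ct(dot).mean(0),.105);S=np.array([plane(P,q,.105) for q in ct(st)]);S=S[np.linalg.norm(S[:,:2]-D[:2],axis=1)<.021]
A=S.mean(0)-D;print('dot',D.round(4),dot.sum(),'strip',len(S),A.round(4),'yaw',np.degrees(np.arctan2(A[1],A[0])).round(1))
E
python3 yel.py w5; python3 yel.py w5 >/dev/null; python3 -c "
from h import *
import pickle,shutil
print(ctrl.get_obs()['eef_pos'])"
```

```text
time_s: 16.85
eef_pos: [0.3538, 0.3476, 0.2697]
eef_rot: [-0.001, 0.097, 0.995, 0.0]
wrist_force: [0.3, -0.6, 0.2]
opening: 0.993
grasp_force: 0.0
time_s: 17.1
eef_pos: [0.357, 0.3452, 0.2719]
eef_rot: [0.0, 0.099, 0.995, 0.001]
wrist_force: [-0.2, 0.0, 0.1]
opening: 1.004
grasp_force: 0.0
[265 178  26  35 549] [277.77777778 192.16393443]
dot [0.351  0.3426 0.105 ] 376 strip 57 [ 0.0123 -0.0039  0.    ] yaw -17.5
[0.35699177 0.34517634 0.27199231]
```

```bash
cat > yel2.py <<'E'
import sys,pickle
from h import *
P=pickle.load(open(sys.argv[1]+'.pkl','rb'));im=cv2.imread(f'pics/{sys.argv[1]}.png');hsv=cv2.cvtColor(im,cv2.COLOR_BGR2HSV)
g=np.array([.352,.342]) if len(sys.argv)<3 else np.array(eval(sys.argv[2]))
m=cv2.inRange(hsv,(22,100,60),(36,255,255))
X=np.array([plane(P,q,.105)[:2] for q in np.argwhere(m)[:,::-1]]);X=X[np.linalg.norm(X-g,axis=1)<.035]
# dark lid top + seal
u=proj(P,np.array([*g,.105])).astype(int);h=45;c=im[u[1]-h:u[1]+h,u[0]-h:u[0]+h].max(2);dk=((c<60)|(m[u[1]-h:u[1]+h,u[0]-h:u[0]+h]>0)).astype(np.uint8)
n,l,s,cc=cv2.connectedComponentsWithStats(dk);i=l[h,h];q=max(cv2.findContours((l==i).astype(np.uint8),0,1)[0],key=len)
W=np.array([plane(P,p+u-h,.105)[:2] for p in q[:,0]]);print('dark blob x',W[:,0].min().round(4),W[:,0].max().round(4),'y',W[:,1].min().round(4),W[:,1].max().round(4))
# strip pixels: far from dot
mu=X.mean(0);e,d=np.linalg.eigh(np.cov((X-mu).T));k=d[:,1]*np.sign(d[0,1]);a=(X-mu)@k;b=(X-mu)@np.array([-k[1],k[0]])
print('seal',mu.round(4),'pca yaw',np.degrees(np.arctan2(k[1],k[0])).round(1),[(round(t,3),b[(a>=t)&(a<t+.004)].min().round(4),b[(a>=t)&(a<t+.004)].max().round(4)) for t in np.arange(-.02,.03,.004) if ((a>=t)&(a<t+.004)).any()])
E
python3 yel2.py w5
```

```text
dark blob x 0.3279 0.3754 y 0.3205 0.3633
seal [0.3547 0.3409] pca yaw -11.7 [(np.float64(-0.016), np.float64(-0.0076), np.float64(0.0069)), (np.float64(-0.012), np.float64(-0.0105), np.float64(0.0099)), (np.float64(-0.008), np.float64(-0.0125), np.float64(0.0119)), (np.float64(-0.004), np.float64(-0.0125), np.float64(0.0119)), (np.float64(0.0), np.float64(-0.0125), np.float64(0.012)), (np.float64(0.004), np.float64(-0.0106), np.float64(0.011)), (np.float64(0.008), np.float64(-0.0087), np.float64(0.0071)), (np.float64(0.012), np.float64(-0.0057), np.float64(0.0062)), (np.float64(0.016), np.float64(-0.0057), np.float64(0.0062)), (np.float64(0.02), np.float64(-0.0037), np.float64(0.0032))]
```

```bash
python3 - <<'E'
from h import *
go((.3515,.342,.099,78))
E
```

```text
[0.0048, -0.0047, 0.173] [0.0028, 0.0002, 0.011] rows 3.0 1.0
```

```bash
python3 jog.py '[[0.005,-0.005,0.06,0,0,0.011,1],[0.005,-0.005,0.12,0,0,0.011,1],[0.005,-0.005,0.16,0,0,0.011,1],[0.005,-0.005,0.173,0,0,0.011,1],[0.005,-0.005,0.173,0,0,0.011,1],[0.005,-0.005,0.173,0,0,0.011,0],[0.005,-0.005,0.173,0,0,0.011,0],[0.005,-0.005,0.173,0,0,0.011,0],[0.005,-0.005,0.173,0,0,0.011,0],[0.005,-0.005,0.173,0,0,0.011,0]]'
```

```text
time_s: 18.4
eef_pos: [0.3511, 0.3434, 0.1007]
eef_rot: [0.001, 0.103, 0.995, 0.002]
wrist_force: [-0.8, -0.9, 7.1]
opening: 0.507
grasp_force: 60.1
```

```bash
cat > fin.py <<'E'
from h import *
def target(pan=178,tilt=28,L=np.array([.7142,-.0581,.3136]),hg=.1007):
    p,t=np.radians([pan,tilt]);s=np.array([np.cos(p)*np.cos(t),np.sin(p)*np.cos(t),-np.sin(t)]);up=np.array([np.cos(p)*np.sin(t),np.sin(p)*np.sin(t),np.cos(t)])
    x,z=s,-up;r=R.from_matrix(np.c_[x,np.cross(z,x),z]);return L+.1729*s+(hg-.04)*up,r
if __name__=='__main__':
    p,r=target();print(p);go((.4,.25,.29,79),(*p,r))
E
python3 jog.py '[[0,0,-0.06,0,0,0,0],[0,0,-0.12,0,0,0,0],[0,0,-0.17,0,0,0,0],[0,0,-0.18,0,0,0,0],[0,0,-0.18,0,0,0,0]]'; python3 fin.py
```

```text
time_s: 19.02
eef_pos: [0.3501, 0.3424, 0.2793]
eef_rot: [0.0, 0.103, 0.995, 0.002]
wrist_force: [-0.5, -0.1, -0.5]
opening: 0.502
grasp_force: 61.2
[ 0.53315179 -0.05177766  0.28602329]
[-0.0678, -0.0801, -0.011] [0.004, 0.0006, -0.0147] rows 2.0 1.0
[-0.2601, -0.3482, -0.0079] [-0.0381, -0.4866, -0.1693] rows 7.0 3.0
```

```bash
python3 jog.py '[[-0.025,-0.033,-0.01,-0.004,-0.05,-0.02,0],[-0.055,-0.075,-0.015,-0.008,-0.1,-0.04,0],[-0.09,-0.12,-0.018,-0.013,-0.17,-0.06,0],[-0.125,-0.168,-0.018,-0.019,-0.24,-0.085,0],[-0.16,-0.215,-0.015,-0.024,-0.31,-0.11,0],[-0.195,-0.26,-0.012,-0.029,-0.38,-0.13,0],[-0.225,-0.302,-0.01,-0.034,-0.44,-0.15,0],[-0.25,-0.335,-0.008,-0.038,-0.487,-0.169,0],[-0.26,-0.348,-0.008,-0.038,-0.487,-0.169,0],[-0.26,-0.348,-0.008,-0.038,-0.487,-0.169,0]]'
python3 jog.py '[[0,0,0,0,0,0,0],[0,0,0,0,0,0,0]]'
python3 fin.py
python3 snap.py f1; python3 - <<'E'
from h import *
import pickle
for n in('top','scene'): cv2.imwrite(f'pics/{n}f.png',ctrl.camera(n))
o=ctrl.get_obs();T=R.from_quat(o['eef_rot'],scalar_first=True);P=pickle.load(open('f1.pkl','rb'));im=cv2.imread('pics/f1.png')
m=cv2.inRange(cv2.cvtColor(im,cv2.COLOR_BGR2HSV),(20,100,40),(36,255,255));n,l,s,c=cv2.connectedComponentsWithStats(m)
print([(s[i].tolist(),c[i].round(1).tolist()) for i in range(1,n) if s[i][4]>100])
# lid top plane in tool frame z=-(.105-.1007)
zt=-.0043
def tp(u):
    a,d=ray(P,u);a=T.inv().apply(a-o['eef_pos']);d=T.inv().apply(d);return (a+d*(zt-a[2])/d[2])[:2]
X=np.array([tp(q) for q in np.argwhere(m)[:,::-1]]);X=X[np.linalg.norm(X,axis=1)<.03]
mu=X.mean(0);e,d=np.linalg.eigh(np.cov((X-mu).T));k=d[:,1]*-np.sign(d[0,1]);a=(X-mu)@k
print('seal in tool',len(X),mu.round(4),'dir',k.round(3),np.degrees(np.arctan2(k[1],-k[0])).round(1),a.min(),a.max())
# glass position as seen now
print('glass pred px',proj(P,np.array([.7142,-.0581,.3136])))
E
```

```text
time_s: 20.27
eef_pos: [0.5325, -0.0521, 0.284]
eef_rot: [0.24, 0.018, 0.971, -0.004]
wrist_force: [-0.2, 0.2, -1.9]
opening: 0.508
grasp_force: 61.3
time_s: 20.52
eef_pos: [0.5329, -0.0503, 0.2856]
eef_rot: [0.241, 0.016, 0.97, -0.004]
wrist_force: [-0.0, 0.0, -0.2]
opening: 0.502
grasp_force: 61.3
[ 0.53315179 -0.05177766  0.28602329]
[0.124, 0.2957, -0.0709] [0.0379, 0.4865, 0.1556] rows 6.0 3.0
[-0.0005, -0.0014, -0.0002] [0.0001, -0.0012, 0.0017] rows 1.0 1.0
[([286, 43, 49, 58, 1750], [308.7, 71.0]), ([187, 111, 34, 14, 128], [203.0, 115.6]), ([121, 151, 44, 41, 1120], [143.0, 170.1]), ([251, 211, 59, 15, 217], [277.7, 216.7]), ([190, 215, 38, 15, 129], [209.6, 219.0]), ([254, 270, 57, 69, 2721], [282.5, 300.4])]
seal in tool 2721 [-0.0053  0.    ] dir [-1.     0.024] 1.4 -0.015493675640070247 0.020286244984508445
glass pred px [280.57433342 433.21692503]
```

```bash
python3 jog.py '[[0.0015,-0.001,0,0,0,0,0],[0.0015,-0.001,0,0,0,0,0],[0.0015,-0.001,0,0,0,0,0],[0.0015,-0.001,0,0,0,0,0],[0.0015,-0.001,0,0,0,0,0],[0.0015,-0.001,0,0,0,0,0],[0.0015,-0.001,0,0,0,0,0],[0.0015,-0.001,0,0,0,0,0]]'
python3 fin.py
python3 - <<'E'
from h import *
for n in('scene','top'):
    Q=params(n);im=ctrl.camera(n)
    for c in('red','green','yellow'):
        for s,cc in blobs(im,*COL[c],20)[0]:
            w=plane(Q,cc,.113)
            if .4<w[0]<.9 and -.35<w[1]<.1: print(n,c,s,w.round(3))
print(ctrl.get_obs()['dq'].round(3))
E
```

```text
time_s: 21.68
eef_pos: [0.5316, -0.0527, 0.285]
eef_rot: [0.241, 0.017, 0.97, -0.005]
wrist_force: [-0.1, 0.3, -0.4]
opening: 0.503
grasp_force: 61.3
[ 0.53315179 -0.05177766  0.28602329]
[0.1232, 0.2979, -0.0714] [0.0373, 0.4868, 0.1537] rows 6.0 3.0
[-0.0018, 0.001, -0.0003] [-0.001, -0.0009, -0.0] rows 1.0 1.0
scene red [317, 250, 14, 9, 81] [ 0.589 -0.14   0.113]
scene red [305, 263, 54, 39, 662] [ 0.548 -0.221  0.113]
scene green [297, 302, 13, 11, 104] [ 0.453 -0.229  0.113]
scene green [286, 316, 58, 36, 763] [ 0.433 -0.3    0.113]
scene yellow [289, 192, 6, 7, 25] [0.643 0.07  0.113]
scene yellow [269, 238, 7, 9, 21] [ 0.497 -0.033  0.113]
scene yellow [341, 263, 14, 12, 71] [ 0.608 -0.212  0.113]
top red [346, 186, 36, 26, 354] [ 0.581 -0.165  0.113]
top red [333, 194, 10, 7, 33] [ 0.586 -0.105  0.113]
top green [365, 225, 47, 30, 442] [ 0.468 -0.238  0.113]
top yellow [319, 193, 11, 12, 90] [ 0.579 -0.068  0.113]
[-0.002 -0.002 -0.    -0.001  0.    -0.001]
```

Both sorted jars are still in place, and the yellow jar is at its target and still.

```bash
python3 -c "
from bench import ctrl
print(ctrl.hand_in())"
```

```text
the job is handed in; nothing more can be done
None
```

The job is handed in: the green and red jars are down in their free wells, and the yellow jar is held still by its lid with its label 15 cm from the lens; the lens angle behind "squarely" is good only to about 3°, and I did not view a picture of the final pose.

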